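Fetch the ring gauge from behind the ball tins

TASK

The brass ring gauge on the gauge stand is boxed in by three upright ball tins: first move all three tins onto the green mat, standing upright, then lower the ring gauge gently, flat, onto the middle of the pile of steel plates, whose height is different every time. Only when it lies there, let go, put every tin back on the gauge stand, upright in the middle of the pad that has the colour of its lid (the tins may have been standing on the wrong pads).

Things in the scene. Friction and masses are not known exactly. Their poses are not given: they have to be found in the camera images.
- tin_red: closed square sheet-metal ball tin, 48 x 48 x 100 mm tall with square-cut sides, a red lid (top 28 mm, flush with the sides) with a white dot; 0.25 to 0.5 kg; loose, to be kept upright. Origin: centre of its underside; z up along the tin, x and y square to its sides. At the start it stands on one of the three coloured pads, not always its own
- tin_yellow: closed square sheet-metal ball tin, 48 x 48 x 100 mm tall with square-cut sides, a yellow lid (top 28 mm, flush with the sides) with a white dot; 0.25 to 0.5 kg; loose, to be kept upright. Origin: centre of its underside; z up along the tin, x and y square to its sides. At the start it stands on one of the three coloured pads, not always its own
- tin_blue: closed square sheet-metal ball tin, 48 x 48 x 100 mm tall with square-cut sides, a blue lid (top 28 mm, flush with the sides) with a white dot; 0.25 to 0.5 kg; loose, to be kept upright. Origin: centre of its underside; z up along the tin, x and y square to its sides. At the start it stands on one of the three coloured pads, not always its own
- pad_red: flat red square pad, 68 x 68 mm, 2 mm thick, fixed on the aluminium gauge stand: the place of the tin with the red lid. Some tin stands on it at the start. Origin: centre of its underside (its top is 2 mm higher); x and y along its sides, x pointing to the stand's rear lip. The pads lie in front, left and right of the ring, 70 mm from it
- pad_yellow: flat yellow square pad, 68 x 68 mm, 2 mm thick, fixed on the aluminium gauge stand: the place of the tin with the yellow lid. Some tin stands on it at the start. Origin: centre of its underside (its top is 2 mm higher); x and y along its sides, x pointing to the stand's rear lip. The pads lie in front, left and right of the ring, 70 mm from it
- pad_blue: flat blue square pad, 68 x 68 mm, 2 mm thick, fixed on the aluminium gauge stand: the place of the tin with the blue lid. Some tin stands on it at the start. Origin: centre of its underside (its top is 2 mm higher); x and y along its sides, x pointing to the stand's rear lip. The pads lie in front, left and right of the ring, 70 mm from it
- ring_gauge: plain brass ring, outer diameter 66 mm, bore 38 mm, 28 mm high, 0.34 to 0.5 kg, lying flat on the 4 mm base plate of the gauge stand between the three tins (about 13 mm from each; the stand's 42 mm high rear lip is about 86 mm behind its centre on the side without a tin). Origin: centre of its underside; z is the ring's axis
- mat: green mat, 270 x 110 mm, lying fixed on the table left or right of the gauge stand: the side area. Room for the three tins in a row. Origin: centre of its upper face (3 mm above the table); x along its length, y across
- pile: pile of square ground steel plates, 100 x 100 mm, fixed, on the other side of the gauge stand. Its top is 24 to 50 mm above the table. Origin: centre of its upper face; x and y along its sides. Rigid: feel for the contact before letting go
Not all that is in view belongs to the job. What is meant by the pad_yellow is not turquoise, and is the larger of those in its own colour.

How it is judged:
On the way, in this order (a step that is already met when the one before it is completed fails the run):
1. all three tins stand upright and released on the green mat, the ring gauge not yet moved away (within 30 mm of its start) (x of tin_red in the frame of mat between -0.123 and 0.123 m and y of tin_red in the frame of mat between -0.046 and 0.046 m and z of tin_red in the frame of mat between -0.004 and 0.005 m and linear speed of each of tin_red, tin_yellow, tin_blue below 0.03 m/s and angle between each of tin_red, tin_yellow, tin_blue's own z axis and vertical below 0.12 rad and contact force between each of tin_red, tin_yellow, tin_blue and the fingers below 0.1 N and x of tin_yellow in the frame of mat between -0.123 and 0.123 m and y of tin_yellow in the frame of mat between -0.046 and 0.046 m and z of tin_yellow in the frame of mat between -0.004 and 0.005 m and x of tin_blue in the frame of mat between -0.123 and 0.123 m and y of tin_blue in the frame of mat between -0.046 and 0.046 m and z of tin_blue in the frame of mat between -0.004 and 0.005 m and distance of ring_gauge from where it was at the start of the episode below 0.03 m), for 0.2 s.
2. the ring gauge lies flat and released on the middle of the pile (within 15 mm), the three tins still on the mat (horizontal distance between ring_gauge and pile below 0.015 m and z of ring_gauge in the frame of pile between -0.004 and 0.005 m and linear speed of each of ring_gauge, tin_red, tin_yellow, tin_blue below 0.03 m/s and angle between each of ring_gauge, tin_red, tin_yellow, tin_blue's own z axis and vertical below 0.12 rad and contact force between each of ring_gauge, tin_red, tin_yellow, tin_blue and the fingers below 0.1 N and x of tin_red in the frame of mat between -0.123 and 0.123 m and y of tin_red in the frame of mat between -0.046 and 0.046 m and z of tin_red in the frame of mat between -0.004 and 0.005 m and x of tin_yellow in the frame of mat between -0.123 and 0.123 m and y of tin_yellow in the frame of mat between -0.046 and 0.046 m and z of tin_yellow in the frame of mat between -0.004 and 0.005 m and x of tin_blue in the frame of mat between -0.123 and 0.123 m and y of tin_blue in the frame of mat between -0.046 and 0.046 m and z of tin_blue in the frame of mat between -0.004 and 0.005 m), for 0.2 s.
At the end, for the whole second after the job is handed in: Each tin stands upright (within 7 degrees), released and still on the pad of its lid's colour, centre within 12 mm of the pad's centre; the ring gauge lies flat, released and still on top of the pile, within 15 mm of its centre (horizontal distance between tin_red and pad_red below 0.012 m and z of tin_red in the frame of pad_red between -0.002 and 0.006 m and linear speed of each of tin_red, tin_yellow, tin_blue, ring_gauge below 0.03 m/s and angle between each of tin_red, tin_yellow, tin_blue, ring_gauge's own z axis and vertical below 0.12 rad and contact force between each of tin_red, tin_yellow, tin_blue, ring_gauge and the fingers below 0.1 N and horizontal distance between tin_yellow and pad_yellow below 0.012 m and z of tin_yellow in the frame of pad_yellow between -0.002 and 0.006 m and horizontal distance between tin_blue and pad_blue below 0.012 m and z of tin_blue in the frame of pad_blue between -0.002 and 0.006 m and horizontal distance between ring_gauge and pile below 0.015 m and z of ring_gauge in the frame of pile between -0.004 and 0.005 m); the robot touches nothing.
It fails at once if the ring gauge is pressed or struck hard onto the pile (more than 60 N between them) (contact force between ring_gauge and pile above 60 N).
It fails at once if the ring gauge falls onto the pile (faster than 0.4 m/s within 12 mm of its top, a fall of some 8 mm) (linear speed of ring_gauge above 0.4 m/s and horizontal distance between ring_gauge and pile below 0.07 m and z of ring_gauge in the frame of pile below 0.012 m).
It fails at once if the red tin is tipped over (more than 35 degrees) (angle between tin_red's own z axis and vertical above 0.6 rad).
It fails at once if the yellow tin is tipped over (more than 35 degrees) (angle between tin_yellow's own z axis and vertical above 0.6 rad).
It fails at once if the blue tin is tipped over (more than 35 degrees) (angle between tin_blue's own z axis and vertical above 0.6 rad).
It also fails if it takes over 138 s, if anything falls off the work surface, if the arm or the gripper's body presses on something with over 40 N, if the wrist force passes 120 N, or if a joint passes its speed limit or range.

ROBOT

A 6-joint arm with a two-finger parallel gripper is mounted at the origin on the work surface. World frame = base frame: x ahead of the robot, y to its left, z up, the work surface at z = 0. Lengths are in m, angles in rad, forces in N, time in s.
With the tool pointing down it reaches from about 0.425 to 0.95 m from the base axis. Payload 3.5 kg.
Tool frame: the origin (TCP) lies at the very end of the fingers, on their centre line; the grasp point (between the pads) lies 19 mm behind it; z points along the fingers, y is the line along which they close (so a half turn about z gives the same grasp; the last joint's range is limited). The gripper opens to 85 mm and grips with 20 to 120 N. Pads are 22 mm wide; open, the fingers measure 114 mm over their backs; the gripper's body (76 mm by 85 mm) begins 54 mm behind the grasp point. The pads swing forward as they close: fully open they stand 13 mm farther back than shut.
Start: joints at [-1.409, 0.286, 1.577, -0, 1.279, -0.15], TCP at [0.207, -0.642, 0.231] pointing down, gripper open.
Joint ranges: [-2.77, 2.77], [-0.9, 2.22], [0.21, 2.48], [-1.53, 4.67], [0.24, 2.81], [-2.84, 2.84]. Speed limits (rad/s): [2.79, 2.79, 3.14, 3.14, 3.14, 3.14].

INTERFACE

Orientations are given as a 3x3 rotation matrix whose columns are the frame's x, y, z axes.
In Python, from cell import sense, optics, bot gives the robot as it stands.
- The arm moves only by the shell command python3 -m creep 'ROWS' [FORCE]. ROWS is JSON, a list of rows, each an object with "travel": the shift along the tool's x, y, z in cm, a list of three; "rotation": the turn, a rotation vector about the tool's x, y, z in units of 10 degrees (1.0 is 10 degrees), a list of three; "jaw": the closure in counts, from 0 (fully open) to 255 (shut). In form: [{"travel": [dx, dy, dz], "rotation": [ax, ay, az], "jaw": jaw}, ...]. A call has 1 to 8 rows; each row is the pose to reach, as a shift and turn from the pose commanded when the call began, along the tool's axes at that moment; what a row does not reach only later rows make up. A row lasts 1/8 s, in which the tool goes at most 62.5 mm and 10.7 degrees, less where a joint would pass 70% of its speed; a pose out of reach is approached as far as the arm can. A call with a gripper value outside its range is refused whole. The fingers move at their own pace and stop on an object; FORCE is the grip in N (left out, the last holds). Time passes only in rows, so rows that repeat a pose let the fingers close. It gives the time, the measured TCP pose, the force, the opening and the grip force at its end, in the units of the state.
- sense(): the state, without advancing time (a new reading comes with each control period).
- optics.camera(name): name is "side" or "top"; returns a dict with "color" (400x640x3 uint8, red, green, blue), "vertical_fov" (degrees; the focal length in pixels is half the picture's height over the tangent of half this angle, whatever the lens; pixels are square), "cx", "cy" (the principal point, pixels), "rvec" (rotation vector, rad) and "tvec" (3), from world to camera coordinates, as OpenCV has them. Camera axes: x right, y down, z forward; pixel columns grow to the right and rows downward; lengths in m; the calibration is good to about 2 mm. A picture is of the moment at which its call begins. There is no depth.
- bot.hand_in(): hands the job in; it is judged then, once.
Trained networks look in a picture, given as the dict that the camera call returned (one of the last four; its "shot" number tells which), for a name from the list of things; names that differ only in an ending like _2 or _b are one class to them, and where a whole thing is asked for, a point or a joint stands for the part that bears it (a point fixed in the world has none). Each returns a list of dicts, best first, with "confidence" (0 to 1); they miss things now and then, are a little off and sometimes report something else, mostly with a low value. They report only what shows in the picture. A call takes as long as a camera call. They do not tell look-alikes from the thing itself.
- optics.look_for(picture, query): "rect" ([left, top, right, bottom] in pixels, round what is visible of it).
- optics.masks_of(picture, query): "mask" (400x640 bool, what is visible of it) and "rect" ([left, top, right, bottom] in pixels, round what is visible of it).
The state is a dict: "time_s": time; "joint_positions": joint angles; "joint_velocities": joint speeds; "tau": joint torques, N m; "position": TCP position; "orientation": TCP orientation; "contact_force": force on the tool from outside, world axes, zero at the start; "ft_torque": the same for the moment, N m; "finger_gap": opening from 0.0 (shut) to 1.0 (fully open); "finger_force": force on a finger pad.
Only numpy, scipy, OpenCV 4.12 (cv2) and the standard library are available. Lean on these libraries where they do the work, as an engineer would, in place of code of your own. Each camera call takes 0.05 s, during which the arm holds its last target. There are 200 camera calls.

## Working session

There is one attempt and no reset: what is moved stays moved. The work goes in short steps, Python scripts to look and compute and a shell command to move; the robot and the scene stay as the last step left them, time stands still between calls to the robot, and variables do not carry over. Pictures are saved under pics/ and viewed, at most 14 in all, crops included, and the job is handed in when it is done.

```bash
ls; mkdir -p pics; python3 - <<'E'
from cell import sense, optics, bot
import cv2
print(sense())
for n in ("top","side"):
    p=optics.camera(n); cv2.imwrite(f"pics/{n}0.png",p["color"][:,:,::-1])
    print({k:v for k,v in p.items() if k!="color"})
E
```

```text
pics
{'time_s': 0.0, 'joint_positions': array([-1.40900001e+00,  2.87148178e-01,  1.57816062e+00,  1.50229523e-05,
        1.27860485e+00, -1.49953593e-01]), 'joint_velocities': array([-1.09652188e-04,  2.49493045e-03, -6.52673467e-04,  2.20824926e-04,
       -6.85110351e-05,  4.57811027e-04]), 'tau': array([ 1.32420668e-03, -4.05971396e+01, -2.92626840e+01, -1.15993521e-04,
        5.79556392e-03, -9.38133326e-06]), 'position': array([ 0.20699463, -0.64179489,  0.22996771]), 'orientation': array([[ 9.51799685e-01,  3.06720118e-01, -3.59693837e-04],
       [ 3.06720116e-01, -9.51796991e-01,  2.29299916e-03],
       [ 3.60953460e-04, -2.29280121e-03, -9.99997306e-01]]), 'contact_force': array([ 0.16334389,  0.58233749, -0.80430799]), 'ft_torque': array([ 0.02408434, -0.0354119 , -0.06030178]), 'finger_force': 0.0, 'finger_gap': 1.004847438443638}
{'vertical_fov': 53.95265430599869, 'cx': 314.3677790034809, 'cy': 196.60570792416289, 'rvec': array([ 2.14684929, -2.13769631,  0.18464388]), 'tvec': array([-0.01351556,  0.60027536,  0.7786834 ]), 'shot': 1}
{'vertical_fov': 55.064084581522316, 'cx': 316.536235153673, 'cy': 197.17925820303702, 'rvec': array([ 0.62502707, -2.53496305,  1.34684114]), 'tvec': array([0.51528517, 0.22350215, 0.81371047]), 'shot': 2}
```

View pics/top0.png

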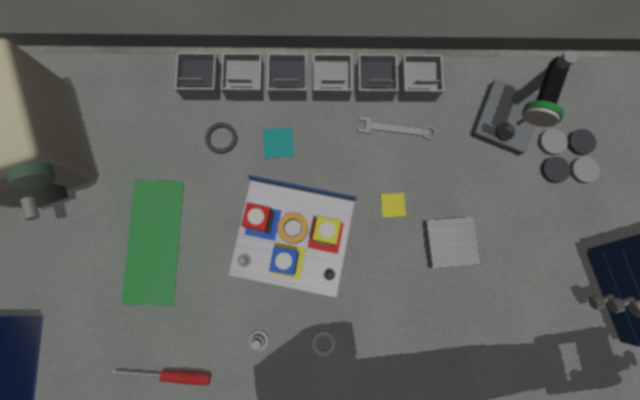

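View pics/side0.png

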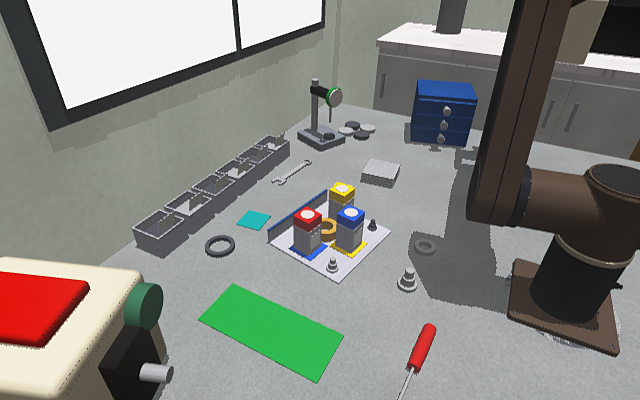

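The top view shows the red tin at (257,217) on the blue pad, the yellow tin at (326,231) on the red pad and the blue tin at (286,262) on the yellow pad. The brass ring is at (293,228), the mat at (153,242) and the pile at (452,242).
Yellow squares: (290,262), large and on the stand under the blue tin, is pad_yellow. (393,205) is small and on the bare table, so it's a decoy, and (279,142) is turquoise. The other rings, at (221,138) and (323,343), aren't brass.

```bash
cat > h.py <<'E'
import numpy as np, cv2
from cell import sense, optics, bot
def cam(n):
    p=optics.camera(n); p["n"]=n; return p
def K(p):
    f=200/np.tan(np.radians(p["vertical_fov"])/2)
    return np.array([[f,0,p["cx"]],[0,f,p["cy"]],[0,0,1]])
def ray(p,uv,z):
    R=cv2.Rodrigues(p["rvec"])[0]; c=-R.T@p["tvec"]
    d=R.T@np.linalg.inv(K(p))@np.array([uv[0],uv[1],1.])
    return c+d*(z-c[2])/d[2]
def proj(p,X):
    return cv2.projectPoints(np.float64(X).reshape(-1,3),p["rvec"],p["tvec"],K(p),None)[0][:,0]
def tri(ps,uvs):   # least-squares meeting point of rays
    A=np.zeros((3,3));b=np.zeros(3)
    for p,uv in zip(ps,uvs):
        R=cv2.Rodrigues(p["rvec"])[0]; c=-R.T@p["tvec"]
        d=R.T@np.linalg.inv(K(p))@np.array([uv[0],uv[1],1.]); d/=np.linalg.norm(d)
        M=np.eye(3)-np.outer(d,d); A+=M; b+=M@c
    return np.linalg.solve(A,b)
def rectw(p,mask,z):  # min-area rectangle of a mask, dropped on the plane z
    ys,xs=np.nonzero(mask)
    W=np.array([ray(p,(x,y),z)[:2] for x,y in zip(xs,ys)])
    (c,s,a)=cv2.minAreaRect((W*1000).astype(np.float32))
    return np.array(c)/1000,s,a
E
python3 - <<'E'
from h import *
np.set_printoptions(precision=4,suppress=True)
P={n:cam(n) for n in("top","side")}
for n,p in P.items():
    print(n,'cam',-cv2.Rodrigues(p["rvec"])[0].T@p["tvec"])
    for q in ["tin_red","tin_yellow","tin_blue","pad_red","pad_yellow","pad_blue","ring_gauge","mat","pile"]:
        for m in optics.masks_of(p,q)[:3]:
            z={'m':.003,'r':.032,'p':.006,'t':.106}[q[0]]
            if q=="pile": z=.037
            k=m["mask"]; ys,xs=np.nonzero(k)
            print(q,round(m["confidence"],2),np.round(m["rect"]),k.sum(),*rectw(p,k,z))
p=P["top"]; im=p["color"].astype(int); hsv=cv2.cvtColor(p["color"],cv2.COLOR_RGB2HSV)
# white dots
for n,p in P.items():
    hsv=cv2.cvtColor(p["color"],cv2.COLOR_RGB2HSV).astype(int)
    w=((hsv[...,1]<40)&(hsv[...,2]>200)).astype(np.uint8)
    N,l,s,c=cv2.connectedComponentsWithStats(w)
    for i in range(1,N):
        if 60<s[i,4]<700: print(n,'dot',c[i],s[i],ray(p,c[i],.106))
im=P["top"]["color"][150:320,200:420]
cv2.imwrite("pics/crop.png",cv2.resize(im,None,fx=3.5,fy=3.5,interpolation=cv2.INTER_CUBIC)[:,:,::-1])
E
```

```text
top cam [ 0.4675 -0.0024  0.865 ]
tin_red 0.64 [243. 202. 275. 235.] 780 [0.549  0.0974] (59.47938919067383, 53.441368103027344) 74.74051666259766
tin_yellow 0.82 [315. 216. 342. 247.] 671 [ 0.5245 -0.034 ] (48.966976165771484, 52.59593200683594) 77.66519927978516
tin_blue 0.74 [270. 247. 300. 274.] 632 [0.468 0.047] (50.260780334472656, 46.165260314941406) 80.00203704833984
pad_red 0.94 [312. 224. 342. 252.] 252 [ 0.5151 -0.0348] (67.92760467529297, 49.572265625) 76.28258514404297
pad_yellow 0.89 [264. 127. 291. 161.] 836 [0.7313 0.0705] (68.39857482910156, 66.56336975097656) 6.380179405212402
pad_yellow 0.7 [271. 242. 308. 278.] 316 [0.4685 0.0462] (66.82447052001953, 67.5849380493164) 79.08766174316406
pad_blue 0.69 [243. 210. 280. 241.] 338 [0.5498 0.1025] (70.28668212890625, 67.3936538696289) 79.80267333984375
ring_gauge 0.81 [278. 214. 307. 243.] 511 [0.5366 0.035 ] (61.50012969970703, 61.54911804199219) 0.2699921131134033
mat 0.61 [124. 180. 184. 308.] 6438 [0.5087 0.3385] (114.2173843383789, 272.1752014160156) 88.7168960571289
pile 0.91 [424. 218. 481. 268.] 2429 [ 0.5074 -0.
[... 1133 characters left out ...]
 0.66 [322. 217. 334. 240.] 313 [0.5231 0.0484] (34.98463439941406, 90.83589172363281) 24.865201950073242
mat 0.75 [196. 285. 342. 382.] 6910 [0.5076 0.3424] (115.12272644042969, 272.1568908691406) 88.18341064453125
pile 0.64 [361. 158. 399. 187.] 800 [ 0.5002 -0.2712] (103.76174926757812, 151.3854522705078) 6.436172962188721
side dot [341.8525 188.2459] [336 185  12   7  61] [ 0.5261 -0.0328  0.106 ]
side dot [323.1452 209.75  ] [315 201  14  17 124] [0.5268 0.0726 0.106 ]
side dot [188.7424 209.8939] [174 204  29  12  66] [0.7987 0.2214 0.106 ]
side dot [350.6897 211.8736] [344 208  14   9  87] [0.467  0.0495 0.106 ]
side dot [307.     214.0964] [301 210  13   9  83] [0.5518 0.1054 0.106 ]
```

View pics/crop.png

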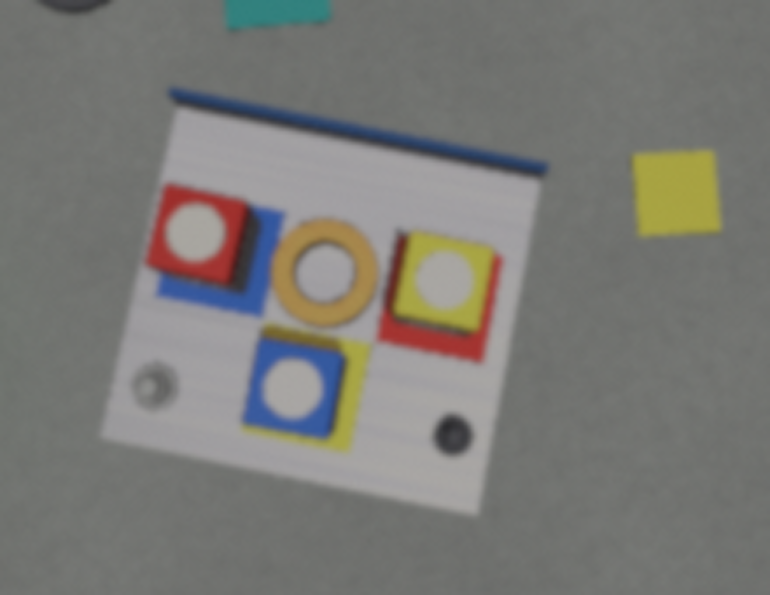

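The crop confirms it: the large yellow square under the blue tin, on the stand at crop (305,390), is pad_yellow, and the decoy at (675,193) lies off the stand. The lid dots come out 69–72 mm from the ring, against the 70 mm stated. Next, a planning helper.

```bash
cat >> h.py <<'E'
from scipy.spatial.transform import Rotation as Ro
def plan(pts,yaw):
    """pts: world TCP targets; yaw (deg) of tool x, tool down -> travel cm / rotation in 10 deg"""
    s=sense(); R=s["orientation"]; c,si=np.cos(np.radians(yaw)),np.sin(np.radians(yaw))
    T=np.array([[c,si,0],[si,-c,0],[0,0,-1.]])
    print("t",round(s["time_s"],2),"pos",np.round(s["position"],4),"gap",round(s["finger_gap"],3),"rot",np.round(Ro.from_matrix(R.T@T).as_rotvec(degrees=True)/10,2))
    for q in pts: print(q,"->",np.round(100*R.T@(np.array(q)-s["position"]),2))
E
python3 - <<'E'
from h import *
plan([(.552,.105,.23),(.552,.105,.062)],-11)
p=cam("top")
for q,z in(("mat",.003),("pile",.037)):
    k=optics.masks_of(p,q)[0]["mask"].astype(np.uint8)
    cs=max(cv2.findContours(k,0,1)[0],key=cv2.contourArea)
    b=cv2.boxPoints(cv2.minAreaRect(cs)); print(q,[np.round(ray(p,x,z)[:2],3) for x in b])
E
```

```text
t 1.1 pos [ 0.2071 -0.6424  0.2314] gap 0.996 rot [ 0.   -0.    2.89]
(0.552, 0.105, 0.23) -> [ 55.76 -60.56   0.13]
(0.552, 0.105, 0.062) -> [ 55.76 -60.56  16.93]
mat [array([0.376, 0.398]), array([0.653, 0.39 ]), array([0.641, 0.275]), array([0.365, 0.288])]
pile [array([ 0.552, -0.239]), array([ 0.563, -0.353]), array([ 0.46 , -0.356]), array([ 0.45 , -0.244])]
```

```bash
python3 -m creep '[{"travel":[27.9,-30.3,0],"rotation":[0,0,1.45],"jaw":0},{"travel":[27.9,-30.3,0],"rotation":[0,0,2.89],"jaw":0},{"travel":[55.8,-60.6,0],"rotation":[0,0,2.89],"jaw":0},{"travel":[55.8,-60.6,0],"rotation":[0,0,2.89],"jaw":0},{"travel":[55.8,-60.6,0],"rotation":[0,0,2.89],"jaw":0},{"travel":[55.8,-60.6,0],"rotation":[0,0,2.89],"jaw":0},{"travel":[55.8,-60.6,0],"rotation":[0,0,2.89],"jaw":0},{"travel":[55.8,-60.6,0],"rotation":[0,0,2.89],"jaw":0}]' 40; python3 -c "
from h import *
plan([(.552,.105,.23),(.552,.105,.062)],-11)"
```

```text
time_s: 2.25
position: [0.4172, -0.1866, 0.2318]
orientation: [[0.981, -0.192, 0.001], [-0.192, -0.981, -0.001], [0.001, 0.001, -1.0]]
contact_force: [1.6, -0.2, 0.3]
finger_gap: 1.003
finger_force: 0.0
t 2.25 pos [ 0.4172 -0.1866  0.2318] gap 1.003 rot [ 0.   -0.01 -0.01]
(0.552, 0.105, 0.23) -> [  7.63 -31.21   0.17]
(0.552, 0.105, 0.062) -> [  7.61 -31.22  16.97]
```

```bash
python3 -m creep '[{"travel":[7.6,-31.2,0],"rotation":[0,0,0],"jaw":0},{"travel":[7.6,-31.2,0],"rotation":[0,0,0],"jaw":0},{"travel":[7.6,-31.2,0],"rotation":[0,0,0],"jaw":0},{"travel":[7.6,-31.2,0],"rotation":[0,0,0],"jaw":0},{"travel":[7.6,-31.2,0],"rotation":[0,0,0],"jaw":0},{"travel":[7.6,-31.2,0],"rotation":[0,0,0],"jaw":0},{"travel":[7.6,-31.2,0],"rotation":[0,0,0],"jaw":0}]'; python3 -c "
from h import *
plan([(.552,.105,.12),(.552,.105,.062)],-11)
p=cam('side');cv2.imwrite('pics/s1.png',p['color'][:,:,::-1])"
```

```text
time_s: 3.12
position: [0.5508, 0.1035, 0.2311]
orientation: [[0.982, -0.19, -0.001], [-0.19, -0.982, -0.001], [-0.001, 0.001, -1.0]]
contact_force: [-1.1, 0.3, 0.4]
finger_gap: 0.998
finger_force: 0.0
t 3.12 pos [0.5508 0.1035 0.2311] gap 0.998 rot [0. 0. 0.]
(0.552, 0.105, 0.12) -> [ 0.1  -0.18 11.11]
(0.552, 0.105, 0.062) -> [ 0.1  -0.18 16.91]
```

View pics/s1.png

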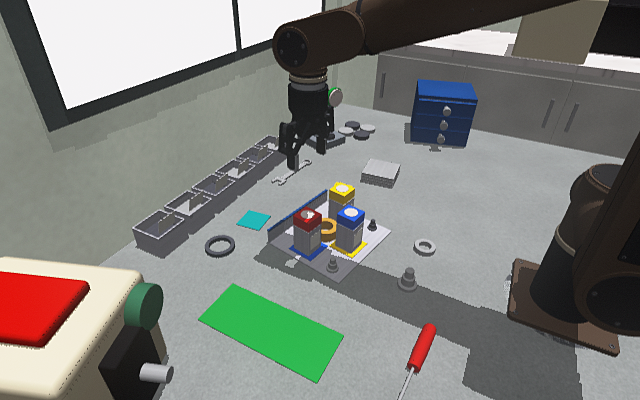

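The gripper is right above the red tin (fingers at (293,165), tin at (307,215)). Descend, grip and lift.

```bash
python3 -m creep '[{"travel":[0.1,-0.2,6],"rotation":[0,0,0],"jaw":0},{"travel":[0.1,-0.2,12],"rotation":[0,0,0],"jaw":0},{"travel":[0.1,-0.2,16],"rotation":[0,0,0],"jaw":0},{"travel":[0.1,-0.2,17.6],"rotation":[0,0,0],"jaw":0},{"travel":[0.1,-0.2,17.6],"rotation":[0,0,0],"jaw":255},{"travel":[0.1,-0.2,17.6],"rotation":[0,0,0],"jaw":255},{"travel":[0.1,-0.2,17.6],"rotation":[0,0,0],"jaw":255},{"travel":[0.1,-0.2,17.6],"rotation":[0,0,0],"jaw":255}]' 40
```

```text
time_s: 4.18
position: [0.5542, 0.1045, 0.058]
orientation: [[0.982, -0.191, 0.004], [-0.191, -0.982, -0.001], [0.005, 0.0, -1.0]]
contact_force: [-0.5, -3.6, 6.5]
finger_gap: 0.558
finger_force: 47.4
```

```bash
python3 -c "
from h import *
plan([(.594,.34,.058)],-11)"; python3 -m creep '[{"travel":[0,0,-2],"rotation":[0,0,0],"jaw":255},{"travel":[0,0,-5],"rotation":[0,0,0],"jaw":255},{"travel":[0,0,-7],"rotation":[0,0,0],"jaw":255}]'
```

```text
t 4.17 pos [0.5542 0.1045 0.058 ] gap 0.558 rot [ 0.   -0.03  0.  ]
(0.594, 0.34, 0.058) -> [-5.900e-01 -2.387e+01 -1.000e-02]
time_s: 4.55
position: [0.5523, 0.1055, 0.1271]
orientation: [[0.982, -0.191, 0.001], [-0.191, -0.982, 0.001], [0.001, -0.001, -1.0]]
contact_force: [0.5, 0.0, -4.9]
finger_gap: 0.558
finger_force: 46.8
```

```bash
python3 -m creep '[{"travel":[-0.4,-5,0],"rotation":[0,0,0],"jaw":255},{"travel":[-0.4,-11,0],"rotation":[0,0,0],"jaw":255},{"travel":[-0.4,-17,0],"rotation":[0,0,0],"jaw":255},{"travel":[-0.4,-22,0],"rotation":[0,0,0],"jaw":255},{"travel":[-0.4,-23.8,0],"rotation":[0,0,0],"jaw":255},{"travel":[-0.4,-23.8,3],"rotation":[0,0,0],"jaw":255},{"travel":[-0.4,-23.8,5.5],"rotation":[0,0,0],"jaw":255},{"travel":[-0.4,-23.8,6.7],"rotation":[0,0,0],"jaw":255}]'; python3 -m creep '[{"travel":[0,0,0.3],"rotation":[0,0,0],"jaw":255},{"travel":[0,0,0.5],"rotation":[0,0,0],"jaw":255},{"travel":[0,0,0.5],"rotation":[0,0,0],"jaw":255}]'
```

```text
time_s: 5.55
position: [0.5923, 0.3384, 0.0561]
orientation: [[0.981, -0.192, -0.004], [-0.192, -0.981, -0.002], [-0.004, 0.002, -1.0]]
contact_force: [0.0, 0.1, -4.2]
finger_gap: 0.559
finger_force: 46.6
time_s: 5.92
position: [0.5947, 0.3394, 0.055]
orientation: [[0.982, -0.191, 0.002], [-0.191, -0.982, 0.0], [0.002, -0.001, -1.0]]
contact_force: [-1.5, -0.8, -0.3]
finger_gap: 0.555
finger_force: 44.2
```

```bash
python3 -m creep '[{"travel":[0,0,0.5],"rotation":[0,0,0],"jaw":0},{"travel":[0,0,0.5],"rotation":[0,0,0],"jaw":0},{"travel":[0,0,0],"rotation":[0,0,0],"jaw":0},{"travel":[0,0,-5],"rotation":[0,0,0],"jaw":0},{"travel":[0,0,-10],"rotation":[0,0,0],"jaw":0},{"travel":[0,0,-12],"rotation":[0,0,0],"jaw":0}]'; python3 -c "
from h import *
plan([(.467,.049,.17),(.467,.049,.055)],-11)"
```

```text
time_s: 6.68
position: [0.596, 0.3403, 0.1786]
orientation: [[0.982, -0.191, 0.007], [-0.191, -0.982, 0.003], [0.007, -0.004, -1.0]]
contact_force: [0.2, -0.2, 0.5]
finger_gap: 1.001
finger_force: 0.0
t 6.67 pos [0.596  0.3403 0.1786] gap 1.001 rot [-0.02 -0.04 -0.  ]
(0.467, 0.049, 0.17) -> [-7.09 31.06  0.68]
(0.467, 0.049, 0.055) -> [-7.17 31.11 12.18]
```

```bash
python3 -m creep '[{"travel":[-7.1,6,0],"rotation":[0,0,0],"jaw":0},{"travel":[-7.1,12,0],"rotation":[0,0,0],"jaw":0},{"travel":[-7.1,18,0],"rotation":[0,0,0],"jaw":0},{"travel":[-7.1,24,0],"rotation":[0,0,0],"jaw":0},{"travel":[-7.1,29,0],"rotation":[0,0,0],"jaw":0},{"travel":[-7.1,31,0],"rotation":[0,0,0],"jaw":0},{"travel":[-7.1,31,0],"rotation":[0,0,0],"jaw":0}]'; python3 -c "
from h import *
plan([(.467,.049,.17),(.467,.049,.055)],-11)"
```

```text
time_s: 7.55
position: [0.4643, 0.0475, 0.1728]
orientation: [[0.981, -0.195, -0.001], [-0.195, -0.981, 0.0], [-0.001, -0.0, -1.0]]
contact_force: [-0.1, -0.3, -0.8]
finger_gap: 1.0
finger_force: 0.0
t 7.55 pos [0.4643 0.0475 0.1728] gap 1.0 rot [-0.    0.   -0.02]
(0.467, 0.049, 0.17) -> [ 0.24 -0.2   0.28]
(0.467, 0.049, 0.055) -> [ 0.25 -0.19 11.78]
```

```bash
python3 -m creep '[{"travel":[0.2,-0.2,5],"rotation":[0,0,0],"jaw":0},{"travel":[0.2,-0.2,10],"rotation":[0,0,0],"jaw":0},{"travel":[0.2,-0.2,11.7],"rotation":[0,0,0],"jaw":0},{"travel":[0.2,-0.2,11.7],"rotation":[0,0,0],"jaw":255},{"travel":[0.2,-0.2,11.7],"rotation":[0,0,0],"jaw":255},{"travel":[0.2,-0.2,11.7],"rotation":[0,0,0],"jaw":255},{"travel":[0.2,-0.2,11.7],"rotation":[0,0,0],"jaw":255}]'; python3 -m creep '[{"travel":[0,0,-2],"rotation":[0,0,0],"jaw":255},{"travel":[0,0,-7],"rotation":[0,0,0],"jaw":255},{"travel":[-3,-5,-7],"rotation":[0,0,0],"jaw":255},{"travel":[-6,-11,-7],"rotation":[0,0,0],"jaw":255},{"travel":[-8,-17,-7],"rotation":[0,0,0],"jaw":255},{"travel":[-9.8,-23,-7],"rotation":[0,0,0],"jaw":255},{"travel":[-9.8,-27,-7],"rotation":[0,0,0],"jaw":255},{"travel":[-9.8,-28,-7],"rotation":[0,0,0],"jaw":255}]'
```

```text
time_s: 8.43
position: [0.4692, 0.05, 0.0585]
orientation: [[0.981, -0.191, 0.005], [-0.191, -0.981, -0.001], [0.005, -0.0, -1.0]]
contact_force: [-0.1, -0.3, 6.3]
finger_gap: 0.559
finger_force: 46.8
time_s: 9.43
position: [0.4238, 0.346, 0.1258]
orientation: [[0.982, -0.188, -0.001], [-0.188, -0.982, 0.0], [-0.001, 0.0, -1.0]]
contact_force: [-0.2, -0.1, -3.2]
finger_gap: 0.561
finger_force: 46.6
```

```bash
python3 -m creep '[{"travel":[0,0,4],"rotation":[0,0,0],"jaw":255},{"travel":[0,0,6.5],"rotation":[0,0,0],"jaw":255},{"travel":[0,0,7.0],"rotation":[0,0,0],"jaw":255},{"travel":[0,0,7.2],"rotation":[0,0,0],"jaw":255},{"travel":[0,0,7.2],"rotation":[0,0,0],"jaw":255}]'; python3 -m creep '[{"travel":[0,0,0],"rotation":[0,0,0],"jaw":0},{"travel":[0,0,0],"rotation":[0,0,0],"jaw":0},{"travel":[0,0,0],"rotation":[0,0,0],"jaw":0},{"travel":[0,0,-5],"rotation":[0,0,0],"jaw":0},{"travel":[0,0,-10],"rotation":[0,0,0],"jaw":0},{"travel":[0,0,-12],"rotation":[0,0,0],"jaw":0},{"travel":[0,0,-12],"rotation":[0,0,0],"jaw":0}]'; python3 -c "
from h import *
plan([(.526,-.033,.17),(.526,-.033,.055)],-11)"
```

```text
time_s: 10.05
position: [0.4254, 0.344, 0.0551]
orientation: [[0.981, -0.192, 0.002], [-0.192, -0.981, 0.001], [0.002, -0.002, -1.0]]
contact_force: [-0.4, 0.8, -3.1]
finger_gap: 0.559
finger_force: 41.4
time_s: 10.92
position: [0.4259, 0.3446, 0.1768]
orientation: [[0.982, -0.191, 0.005], [-0.191, -0.982, 0.003], [0.004, -0.003, -1.0]]
contact_force: [0.2, -0.4, -0.7]
finger_gap: 1.002
finger_force: 0.0
t 10.93 pos [0.4259 0.3446 0.1768] gap 1.002 rot [-0.02 -0.02 -0.  ]
(0.526, -0.033, 0.17) -> [17.04 35.16  0.63]
(0.526, -0.033, 0.055) -> [17.   35.19 12.13]
```

```bash
python3 -m creep '[{"travel":[17,35.2,0.5],"rotation":[0,0,0],"jaw":0},{"travel":[17,35.2,0.5],"rotation":[0,0,0],"jaw":0},{"travel":[17,35.2,0.5],"rotation":[0,0,0],"jaw":0},{"travel":[17,35.2,0.5],"rotation":[0,0,0],"jaw":0},{"travel":[17,35.2,0.5],"rotation":[0,0,0],"jaw":0},{"travel":[17,35.2,0.5],"rotation":[0,0,0],"jaw":0},{"travel":[17,35.2,0.5],"rotation":[0,0,0],"jaw":0},{"travel":[17,35.2,0.5],"rotation":[0,0,0],"jaw":0}]'; python3 -c "
from h import *
plan([(.526,-.033,.17),(.526,-.033,.055)],-11)"
```

```text
time_s: 11.92
position: [0.5234, -0.0345, 0.1677]
orientation: [[0.981, -0.193, -0.003], [-0.193, -0.981, 0.001], [-0.003, -0.001, -1.0]]
contact_force: [-1.2, -0.1, 0.2]
finger_gap: 0.997
finger_force: 0.0
t 11.93 pos [ 0.5234 -0.0345  0.1677] gap 0.997 rot [-0.    0.02 -0.02]
(0.526, -0.033, 0.17) -> [ 0.22 -0.2  -0.23]
(0.526, -0.033, 0.055) -> [ 0.26 -0.19 11.27]
```

```bash
python3 -m creep '[{"travel":[0.2,-0.2,5],"rotation":[0,0,0],"jaw":0},{"travel":[0.2,-0.2,10],"rotation":[0,0,0],"jaw":0},{"travel":[0.2,-0.2,11.2],"rotation":[0,0,0],"jaw":0},{"travel":[0.2,-0.2,11.2],"rotation":[0,0,0],"jaw":255},{"travel":[0.2,-0.2,11.2],"rotation":[0,0,0],"jaw":255},{"travel":[0.2,-0.2,11.2],"rotation":[0,0,0],"jaw":255},{"travel":[0.2,-0.2,11.2],"rotation":[0,0,0],"jaw":255}]'; python3 -m creep '[{"travel":[0,0,-2],"rotation":[0,0,0],"jaw":255},{"travel":[0,0,-7],"rotation":[0,0,0],"jaw":255},{"travel":[-2,-6,-7],"rotation":[0,0,0],"jaw":255},{"travel":[-4,-12,-7],"rotation":[0,0,0],"jaw":255},{"travel":[-6,-18,-7],"rotation":[0,0,0],"jaw":255},{"travel":[-7.5,-24,-7],"rotation":[0,0,0],"jaw":255},{"travel":[-8.8,-30,-7],"rotation":[0,0,0],"jaw":255},{"travel":[-8.8,-34,-7],"rotation":[0,0,0],"jaw":255}]';python3 -m creep '[{"travel":[0,-2.3,0],"rotation":[0,0,0],"jaw":255},{"travel":[0,-2.3,0],"rotation":[0,0,0],"jaw":255}]'
```

```text
time_s: 12.8
position: [0.5284, -0.0331, 0.0599]
orientation: [[0.981, -0.192, 0.004], [-0.192, -0.981, -0.001], [0.005, 0.0, -1.0]]
contact_force: [-1.2, -0.1, 6.4]
finger_gap: 0.559
finger_force: 48.2
time_s: 13.8
position: [0.5033, 0.3205, 0.1263]
orientation: [[0.982, -0.189, -0.002], [-0.189, -0.982, -0.0], [-0.002, 0.001, -1.0]]
contact_force: [0.7, 0.5, -4.0]
finger_gap: 0.555
finger_force: 48.3
time_s: 14.05
position: [0.5087, 0.3417, 0.1263]
orientation: [[0.982, -0.189, -0.002], [-0.189, -0.982, -0.0], [-0.002, 0.001, -1.0]]
contact_force: [-0.3, -0.5, -5.2]
finger_gap: 0.556
finger_force: 48.3
```

```bash
python3 -m creep '[{"travel":[0,0,4],"rotation":[0,0,0],"jaw":255},{"travel":[0,0,6.5],"rotation":[0,0,0],"jaw":255},{"travel":[0,0,7.0],"rotation":[0,0,0],"jaw":255},{"travel":[0,0,7.2],"rotation":[0,0,0],"jaw":255},{"travel":[0,0,7.2],"rotation":[0,0,0],"jaw":255}]'; python3 -m creep '[{"travel":[0,0,0],"rotation":[0,0,0],"jaw":0},{"travel":[0,0,0],"rotation":[0,0,0],"jaw":0},{"travel":[0,0,0],"rotation":[0,0,0],"jaw":0},{"travel":[0,0,-5],"rotation":[0,0,0],"jaw":0},{"travel":[0,0,-10],"rotation":[0,0,0],"jaw":0},{"travel":[0,0,-12],"rotation":[0,0,0],"jaw":0},{"travel":[0,0,-12],"rotation":[0,0,0],"jaw":0}]'; python3 -c "
from h import *
for n in ('top','side'):
    p=cam(n); cv2.imwrite('pics/%s2.png'%n,p['color'][:,:,::-1])
    for q in ['tin_red','tin_yellow','tin_blue','pad_red','pad_yellow','pad_blue','ring_gauge','mat','pile']:
        for m in optics.masks_of(p,q)[:2]:
            z={'m':.003,'r':.032,'p':.006,'t':.103}[q[0]]
            if q=='pile': z=.037
            k=m['mask'];c,s,a=rectw(p,k,z)
            print(q,round(m['confidence'],2),np.round(m['rect']),np.round(c,4),np.round(s),round(a,1))
"
```

```text
time_s: 14.68
position: [0.51, 0.3403, 0.0562]
orientation: [[0.981, -0.192, 0.001], [-0.192, -0.981, 0.001], [0.001, -0.001, -1.0]]
contact_force: [-0.1, -1.8, -0.6]
finger_gap: 0.556
finger_force: 41.6
time_s: 15.55
position: [0.5104, 0.341, 0.1769]
orientation: [[0.982, -0.191, 0.003], [-0.191, -0.982, 0.002], [0.003, -0.002, -1.0]]
contact_force: [0.2, 1.0, -1.0]
finger_gap: 0.996
finger_force: 0.0
tin_red 0.95 [125. 179. 166. 215.] [0.588  0.3209] [84. 50.] 79.5
tin_yellow 0.84 [121. 226. 165. 257.] [0.5072 0.3208] [82. 48.] 82.2
tin_blue 0.65 [110. 266. 161. 297.] [0.4268 0.3248] [82. 54.] 81.0
tin_blue 0.59 [280. 212. 306. 243.] [0.5307 0.0328] [60. 58.] 0.4
pad_red 0.6 [310. 217. 344. 253.] [ 0.5234 -0.0352] [70. 72.] 78.9
pad_yellow 0.95 [269. 243. 310. 278.] [0.4681 0.0458] [69. 68.] 77.9
pad_yellow 0.82 [262. 122. 292. 159.] [0.7327 0.0706] [70. 68.] 5.6
pad_blue 0.88 [244. 206. 280. 241.] [0.5507 0.1017] [68. 70.] 78.8
ring_gauge 0.85 [277. 211. 306. 245.] [0.5366 0.0361] [66. 64.] 0.3
mat 0.64 [125. 180. 186. 307.] [0.5092 0.3387] [110. 270.] 88.4
pile 0.72 [423. 219. 478. 266.] [ 0.5076 -0.2982] [100. 109.] 5.3
tin_red 0.74 [313. 219. 340. 242.] [0.492  0.1305] [55. 80.] 27.6
tin_red 0.55 [208. 265. 251. 320.] [0.5632 0.3688] [ 63. 140.] 47.7
tin_yellow 0.56 [246. 284. 288. 340.] [0.486  0.3716] [ 63. 127.] 38.5
tin_blue 0.75 [290. 300. 323. 365.] [0.4102 0.3747] [ 64. 121.] 23.8
pad_red 0.79 [325. 209. 360. 232.] [ 0.5212 -0.0317] [74. 72.] 78.6
pad_yellow 0.73 [328. 232. 369. 258.] [0.4674 0.0494] [72. 72.] 80.7
pad_yellow 0.48 [333. 182. 351. 190.] [ 0.5881 -0.1765] [50. 48.] 3.7
pad_blue 0.94 [289. 237. 328. 258.] [0.5486 0.1045] [69. 72.] 78.4
ring_gauge 0.88 [313. 219. 336. 240.] [0.5294 0.052 ] [63. 92.] 21.7
mat 0.8 [197. 304. 344. 383.] [0.5068 0.3422] [109. 268.] 88.5
mat 0.35 [329. 234. 370. 255.] [0.4682 0.0464] [69. 73.] 80.6
pile 0.68 [363. 160. 400. 191.] [ 0.4996 -0.2721] [106. 157.] 6.4
```

View pics/top2.png

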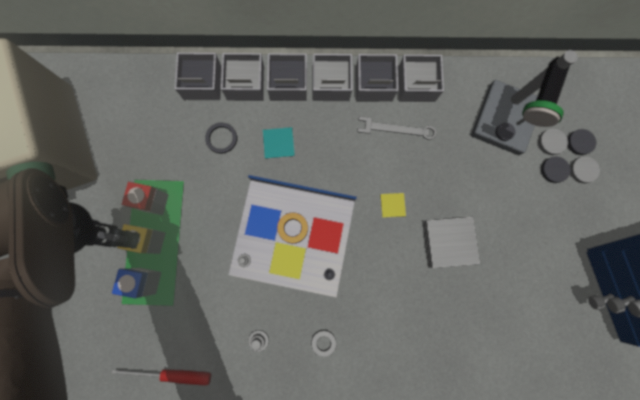

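View pics/side2.png

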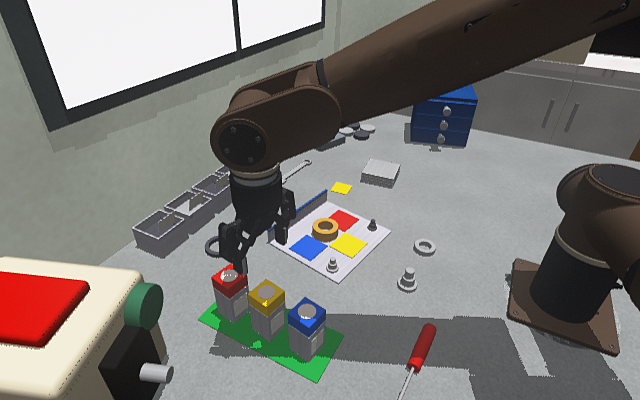

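All three tins stand upright on the mat: red (230,290), yellow (266,305), blue (307,325). The pads and ring (293,228) agree to about 2 mm between views. Next, the pile corners for its height and centre.

```bash
python3 -c "
import cv2,numpy as np
a=cv2.imread('pics/top2.png')[205:280,410:490]; b=cv2.imread('pics/side2.png')[150:200,350:410]
r=lambda i,f:cv2.resize(i,None,fx=f,fy=f,interpolation=cv2.INTER_CUBIC)
a=r(a,5);b=r(b,6)
b=cv2.copyMakeBorder(b,0,375-b.shape[0],0,0,0)
cv2.imwrite('pics/pile.png',np.hstack([a,b]))"
python3 -c "
from h import *
plan([(.536,.0355,.17),(.536,.0355,.012)],-11.4)"
```

```text
t 16.55 pos [0.5096 0.3405 0.1754] gap 0.996 rot [-0.   -0.    0.04]
(0.536, 0.0355, 0.17) -> [ 8.43 29.43  0.54]
(0.536, 0.0355, 0.012) -> [ 8.43 29.44 16.34]
```

View pics/pile.png

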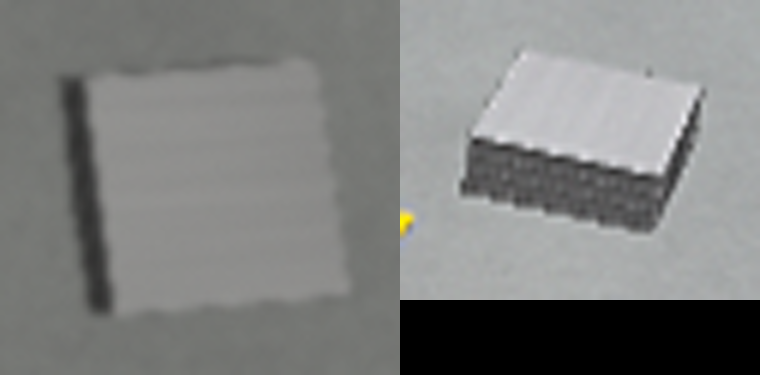

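```bash
python3 - <<'E'
from h import *
T=np.array([(88,78),(315,60),(350,293),(112,314)])/5+(410,205)-.4
S=(np.array([(470,136),(528,52),(703,90),(662,177)])-(400,0))/6+(350,150)-.4
a,b=cam("top"),cam("side")
X=np.array([tri((a,b),(t,s)) for t,s in zip(T,S)])
print(X.round(4),X.mean(0).round(4),np.linalg.norm(np.diff(X[[0,1,2,3,0]],axis=0),axis=1).round(4))
for z in (.03,.035,.04,.045,.05):
    for n,p,Q in(("t",a,T),("s",b,S)):
        W=np.array([ray(p,q,z) for q in Q]); print(z,n,W.mean(0).round(4),np.linalg.norm(np.diff(W[[0,1,2,3,0]],axis=0),axis=1).round(4))
E
```

```text
[[ 0.5535 -0.2522  0.0315]
 [ 0.5601 -0.3502  0.0324]
 [ 0.4628 -0.3594  0.0306]
 [ 0.4536 -0.2577  0.0335]] [ 0.5075 -0.3048  0.032 ] [0.0982 0.0978 0.1021 0.1   ]
0.03 t [ 0.5081 -0.3054  0.03  ] [0.0984 0.0989 0.1013 0.0995]
0.03 s [ 0.5079 -0.3085  0.03  ] [0.1005 0.0976 0.0973 0.1005]
0.035 t [ 0.5078 -0.3036  0.035 ] [0.0978 0.0983 0.1007 0.0989]
0.035 s [ 0.5055 -0.2999  0.035 ] [0.0997 0.0968 0.0965 0.0996]
0.04 t [ 0.5076 -0.3017  0.04  ] [0.0972 0.0977 0.1001 0.0983]
0.04 s [ 0.5032 -0.2913  0.04  ] [0.0988 0.096  0.0957 0.0988]
0.045 t [ 0.5074 -0.2999  0.045 ] [0.0966 0.0971 0.0995 0.0978]
0.045 s [ 0.5008 -0.2828  0.045 ] [0.098  0.0952 0.0949 0.098 ]
0.05 t [ 0.5071 -0.2981  0.05  ] [0.096  0.0966 0.0989 0.0972]
0.05 s [ 0.4984 -0.2742  0.05  ] [0.0972 0.0944 0.0941 0.0971]
```

```bash
python3 -m creep '[{"travel":[8.4,29.4,0.5],"rotation":[0,0,0],"jaw":0},{"travel":[8.4,29.4,0.5],"rotation":[0,0,0],"jaw":0},{"travel":[8.4,29.4,0.5],"rotation":[0,0,0],"jaw":0},{"travel":[8.4,29.4,0.5],"rotation":[0,0,0],"jaw":0},{"travel":[8.4,29.4,0.5],"rotation":[0,0,0],"jaw":0},{"travel":[8.4,29.4,0.5],"rotation":[0,0,0],"jaw":0},{"travel":[8.4,29.4,0.5],"rotation":[0,0,0],"jaw":0},{"travel":[8.4,29.4,0.5],"rotation":[0,0,0],"jaw":0}]'; python3 -c "
from h import *
plan([(.536,.0355,.17),(.536,.0355,.012)],-11.4)"
```

```text
time_s: 17.65
position: [0.5356, 0.0373, 0.1703]
orientation: [[0.982, -0.19, -0.0], [-0.19, -0.982, 0.0], [-0.0, -0.0, -1.0]]
contact_force: [-0.9, -0.4, 0.7]
finger_gap: 1.0
finger_force: 0.0
t 17.65 pos [0.5356 0.0373 0.1703] gap 1.0 rot [-0.    0.    0.05]
(0.536, 0.0355, 0.17) -> [0.07 0.16 0.03]
(0.536, 0.0355, 0.012) -> [ 0.08  0.17 15.83]
```

```bash
python3 -m creep '[{"travel":[0.1,0.2,5],"rotation":[0,0,0],"jaw":0},{"travel":[0.1,0.2,10],"rotation":[0,0,0],"jaw":0},{"travel":[0.1,0.2,13],"rotation":[0,0,0],"jaw":0},{"travel":[0.1,0.2,15],"rotation":[0,0,0],"jaw":0},{"travel":[0.1,0.2,16],"rotation":[0,0,0],"jaw":0},{"travel":[0.1,0.2,16.4],"rotation":[0,0,0],"jaw":0},{"travel":[0.1,0.2,16.4],"rotation":[0,0,0],"jaw":0}]'
python3 -c "
from h import *
plan([(.536,.0355,.005)],-11.4)
p=cam('side');cv2.imwrite('pics/s3.png',cv2.resize(p['color'][130:280,230:430,::-1],None,fx=4,fy=4,interpolation=2))"
```

```text
time_s: 18.52
position: [0.5369, 0.0341, 0.0069]
orientation: [[0.982, -0.191, 0.001], [-0.191, -0.982, -0.0], [0.001, -0.0, -1.0]]
contact_force: [-0.2, -0.2, -0.2]
finger_gap: 0.999
finger_force: 0.0
t 18.52 pos [0.5369 0.0341 0.0069] gap 0.999 rot [-0.   -0.01  0.04]
(0.536, 0.0355, 0.005) -> [-0.11 -0.12  0.19]
```

View pics/s3.png

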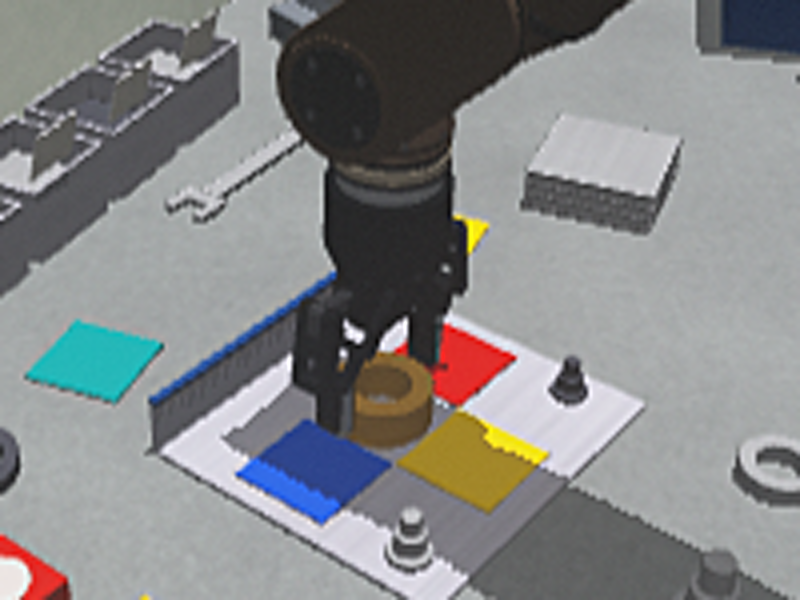

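The fingers straddle the ring (near fingertip at crop (335,430), ring at (393,400)), with the tips just above the plate. Close and lift slightly.

```bash
python3 -m creep '[{"travel":[0,-0.1,0.1],"rotation":[0,0,0],"jaw":255},{"travel":[0,-0.1,0.1],"rotation":[0,0,0],"jaw":255},{"travel":[0,-0.1,0.1],"rotation":[0,0,0],"jaw":255},{"travel":[0,-0.1,0.1],"rotation":[0,0,0],"jaw":255},{"travel":[0,-0.1,0.1],"rotation":[0,0,0],"jaw":255}]' 60;python3 -m creep '[{"travel":[0,0,-1],"rotation":[0,0,0],"jaw":255},{"travel":[0,0,-4],"rotation":[0,0,0],"jaw":255},{"travel":[0,0,-8],"rotation":[0,0,0],"jaw":255},{"travel":[0,0,-10],"rotation":[0,0,0],"jaw":255},{"travel":[0,0,-10],"rotation":[0,0,0],"jaw":255}]'; python3 -c "
from h import *
plan([(.5075,-.3045,.105)],-11.4)"
```

```text
time_s: 19.2
position: [0.5375, 0.0345, 0.007]
orientation: [[0.982, -0.191, 0.002], [-0.191, -0.982, -0.001], [0.002, 0.0, -1.0]]
contact_force: [-2.5, 0.4, 5.5]
finger_gap: 0.76
finger_force: 65.3
time_s: 19.82
position: [0.5376, 0.0346, 0.1072]
orientation: [[0.981, -0.192, 0.004], [-0.192, -0.981, -0.0], [0.004, -0.0, -1.0]]
contact_force: [0.9, 0.0, -3.6]
finger_gap: 0.758
finger_force: 67.8
t 19.82 pos [0.5376 0.0346 0.1072] gap 0.758 rot [-0.   -0.02  0.04]
(0.5075, -0.3045, 0.105) -> [ 3.54 33.86  0.22]
```

```bash
python3 -m creep '[{"travel":[0.5,5,0],"rotation":[0,0,0],"jaw":255},{"travel":[1,10,0],"rotation":[0,0,0],"jaw":255},{"travel":[1.5,16,0],"rotation":[0,0,0],"jaw":255},{"travel":[2,22,0],"rotation":[0,0,0],"jaw":255},{"travel":[2.7,28,0],"rotation":[0,0,0],"jaw":255},{"travel":[3.4,32,0],"rotation":[0,0,0],"jaw":255},{"travel":[3.5,33.9,0],"rotation":[0,0,0],"jaw":255},{"travel":[3.5,33.9,0],"rotation":[0,0,0],"jaw":255}]'; python3 -m creep '[{"travel":[0,0,0],"rotation":[0,0,0],"jaw":255},{"travel":[0,0,0],"rotation":[0,0,0],"jaw":255}]'; python3 -c "
from h import *
plan([(.5075,-.3045,.06)],-11.4)
for n in ('top','side'):
    p=cam(n)
    for m in optics.masks_of(p,'ring_gauge')[:2]: print(n,m['confidence'],m['rect'],rectw(p,m['mask'],.13))"
```

```text
time_s: 20.82
position: [0.5051, -0.3047, 0.1038]
orientation: [[0.981, -0.193, -0.002], [-0.193, -0.981, 0.002], [-0.002, -0.002, -1.0]]
contact_force: [0.3, 1.6, -3.7]
finger_gap: 0.757
finger_force: 68.0
time_s: 21.08
position: [0.5061, -0.303, 0.105]
orientation: [[0.982, -0.19, -0.001], [-0.19, -0.982, 0.001], [-0.001, -0.001, -1.0]]
contact_force: [-0.2, 1.5, -2.5]
finger_gap: 0.757
finger_force: 68.1
t 21.07 pos [ 0.5061 -0.303   0.105 ] gap 0.757 rot [-0.    0.    0.05]
(0.5075, -0.3045, 0.06) -> [0.17 0.12 4.5 ]
top 0.54 [449.2, 241.0, 469.7, 258.0] (array([ 0.48930246, -0.27789343]), (41.59049987792969, 21.477649688720703), 50.48054885864258)
side 0.8 [380.7, 135.4, 396.0, 155.0] (array([ 0.48613705, -0.2740806 ]), (39.8824462890625, 114.69283294677734), 12.994866371154785)
```

Descend quickly to about 17 mm above the expected contact (max pile height 50 mm), then feel downward slowly.

```bash
python3 -m creep '[{"travel":[0.15,0.15,2],"rotation":[0,0,0],"jaw":255},{"travel":[0.15,0.15,4],"rotation":[0,0,0],"jaw":255},{"travel":[0.15,0.15,5],"rotation":[0,0,0],"jaw":255},{"travel":[0.15,0.15,5.3],"rotation":[0,0,0],"jaw":255},{"travel":[0.15,0.15,5.5],"rotation":[0,0,0],"jaw":255},{"travel":[0.15,0.15,5.7],"rotation":[0,0,0],"jaw":255},{"travel":[0.15,0.15,5.8],"rotation":[0,0,0],"jaw":255},{"travel":[0.15,0.15,5.8],"rotation":[0,0,0],"jaw":255}]'; python3 -m creep '[{"travel":[0,0,0.1],"rotation":[0,0,0],"jaw":255},{"travel":[0,0,0.2],"rotation":[0,0,0],"jaw":255},{"travel":[0,0,0.3],"rotation":[0,0,0],"jaw":255},{"travel":[0,0,0.3],"rotation":[0,0,0],"jaw":255}]'
```

```text
time_s: 22.28
position: [0.5073, -0.3065, 0.0476]
orientation: [[0.982, -0.191, 0.0], [-0.191, -0.982, -0.0], [0.0, 0.0, -1.0]]
contact_force: [0.3, 0.6, -4.6]
finger_gap: 0.761
finger_force: 68.0
time_s: 22.78
position: [0.5071, -0.3064, 0.0442]
orientation: [[0.982, -0.191, -0.0], [-0.191, -0.982, 0.0], [-0.0, -0.0, -1.0]]
contact_force: [0.2, 0.5, -3.5]
finger_gap: 0.76
finger_force: 68.0
```

```bash
python3 -m creep '[{"travel":[0,0,0.15],"rotation":[0,0,0],"jaw":255},{"travel":[0,0,0.3],"rotation":[0,0,0],"jaw":255},{"travel":[0,0,0.4],"rotation":[0,0,0],"jaw":255},{"travel":[0,0,0.5],"rotation":[0,0,0],"jaw":255},{"travel":[0,0,0.5],"rotation":[0,0,0],"jaw":255}]'; python3 -m creep '[{"travel":[0,0,0.1],"rotation":[0,0,0],"jaw":255},{"travel":[0,0,0.1],"rotation":[0,0,0],"jaw":255}]'; python3 -m creep '[{"travel":[0,0,0.1],"rotation":[0,0,0],"jaw":255},{"travel":[0,0,0.1],"rotation":[0,0,0],"jaw":255}]'
```

```text
time_s: 23.4
position: [0.5071, -0.3064, 0.0392]
orientation: [[0.982, -0.191, -0.0], [-0.191, -0.982, 0.0], [-0.0, -0.0, -1.0]]
contact_force: [0.6, -0.8, -3.5]
finger_gap: 0.754
finger_force: 68.0
time_s: 23.65
position: [0.5071, -0.3064, 0.0382]
orientation: [[0.982, -0.191, -0.0], [-0.191, -0.982, 0.0], [-0.0, -0.0, -1.0]]
contact_force: [0.2, -0.7, -3.1]
finger_gap: 0.756
finger_force: 68.0
time_s: 23.9
position: [0.5072, -0.3065, 0.0375]
orientation: [[0.982, -0.191, 0.0], [-0.191, -0.982, -0.0], [0.0, 0.0, -1.0]]
contact_force: [-0.3, 0.7, -2.2]
finger_gap: 0.759
finger_force: 68.1
```

```bash
for i in 1 2; do python3 -m creep '[{"travel":[0,0,0.05],"rotation":[0,0,0],"jaw":255},{"travel":[0,0,0.05],"rotation":[0,0,0],"jaw":255}]' | grep -E "position|contact"; done
```

```text
position: [0.5073, -0.3065, 0.0374]
contact_force: [-2.5, 1.6, 1.9]
position: [0.5073, -0.3065, 0.0374]
contact_force: [-4.1, 3.7, 6.2]
```

Contact is clear: z holds at 37.4 mm while the force rises. Release and rise.

```bash
python3 -m creep '[{"travel":[0,0,0],"rotation":[0,0,0],"jaw":0},{"travel":[0,0,0],"rotation":[0,0,0],"jaw":0},{"travel":[0,0,0],"rotation":[0,0,0],"jaw":0},{"travel":[0,0,0],"rotation":[0,0,0],"jaw":0},{"travel":[0,0,-2],"rotation":[0,0,0],"jaw":0},{"travel":[0,0,-7],"rotation":[0,0,0],"jaw":0},{"travel":[0,0,-13],"rotation":[0,0,0],"jaw":0}]'; python3 -m creep '[{"travel":[0,-6,0],"rotation":[0,0,0],"jaw":0},{"travel":[0,-12,0],"rotation":[0,0,0],"jaw":0},{"travel":[0,-18,0],"rotation":[0,0,0],"jaw":0},{"travel":[0,-24,0],"rotation":[0,0,0],"jaw":0},{"travel":[0,-30,0],"rotation":[0,0,0],"jaw":0},{"travel":[0,-30,0],"rotation":[0,0,0],"jaw":0}]'; python3 -c "
from h import *
for n in ('top','side'):
    p=cam(n); cv2.imwrite('pics/%s4.png'%n,p['color'][:,:,::-1])
    for m in optics.masks_of(p,'ring_gauge')[:2]: print(n,m['confidence'],m['rect'],rectw(p,m['mask'],.062))
    hsv=cv2.cvtColor(p['color'],cv2.COLOR_RGB2HSV).astype(int)
    w=((hsv[...,1]<45)&(hsv[...,2]>(200 if n=='side' else 150))).astype(np.uint8)
    N,l,s,c=cv2.connectedComponentsWithStats(w)
    for i in range(1,N):
        X=ray(p,c[i],.103)
        if s[i,4]>50 and abs(X[0]-.51)<.14 and abs(X[1]-.34)<.07: print(n,'dot',c[i],s[i],X)
"
```

```text
time_s: 25.28
position: [0.5067, -0.306, 0.1679]
orientation: [[0.982, -0.191, -0.001], [-0.191, -0.982, 0.001], [-0.001, -0.001, -1.0]]
contact_force: [0.3, -0.8, -0.1]
finger_gap: 1.002
finger_force: 0.0
time_s: 26.02
position: [0.5652, -0.0084, 0.168]
orientation: [[0.983, -0.186, 0.002], [-0.186, -0.983, 0.0], [0.002, -0.001, -1.0]]
contact_force: [0.0, -0.6, -0.1]
finger_gap: 0.999
finger_force: 0.0
top 0.82 [438.0, 225.8, 476.3, 257.4] (array([ 0.50684973, -0.30228244]), (65.86213684082031, 71.87142944335938), 15.34083080291748)
top dot [135.53038674 195.02762431] [128 188  16  15 181] [0.59278864 0.33951088 0.103     ]
top dot [131.51595745 238.05851064] [124 231  16  15 188] [0.50893365 0.34080934 0.103     ]
top dot [126.12831858 283.07964602] [118 275  17  17 226] [0.42428497 0.34434991 0.103     ]
side 0.71 [372.0, 157.0, 392.7, 173.8] (array([ 0.50106348, -0.27952692]), (63.24357604980469, 108.4312744140625), 17.89352035522461)
side dot [228.65189873 275.2721519 ] [221 270  17  12 158] [0.59213461 0.34096981 0.103     ]
side dot [265.72928177 291.73480663] [258 286  17  13 181] [0.50854473 0.3420774  0.103     ]
side dot [306.46543779 310.88479263] [298 304  18  15 217] [0.42368136 0.3451713  0.103     ]
```

View pics/side4.png

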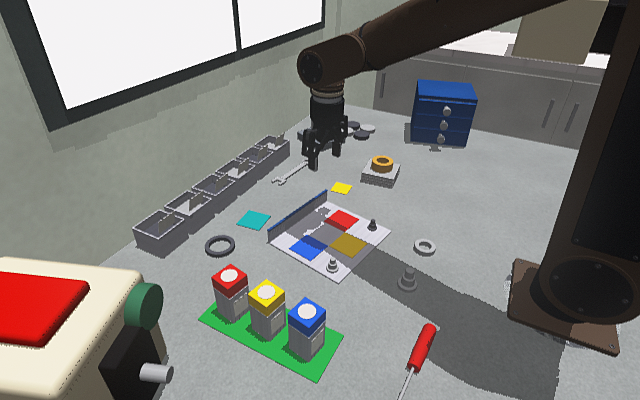

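View pics/top4.png

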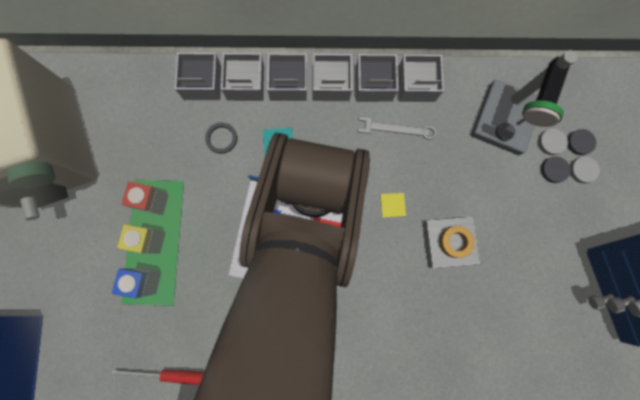

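The ring (457,242 top) lies flat in the middle of the pile, measured about (0.507,-0.305) against the pile at (0.5075,-0.305). The tins still stand upright on the mat. Now the red tin.

```bash
python3 -c "
from h import *
plan([(.5935,.340,.17)],-11.4)"; python3 -m creep '[{"travel":[-4,-35.0,0],"rotation":[0,0,0],"jaw":0},{"travel":[-4,-35.0,0],"rotation":[0,0,0],"jaw":0},{"travel":[-4,-35.0,0],"rotation":[0,0,0],"jaw":0},{"travel":[-4,-35,0],"rotation":[0,0,0],"jaw":0},{"travel":[-4,-35,0],"rotation":[0,0,0],"jaw":0},{"travel":[-4,-35,0],"rotation":[0,0,0],"jaw":0},{"travel":[-4,-35,0],"rotation":[0,0,0],"jaw":0}]' 40; python3 -c "
from h import *
plan([(.5935,.340,.055)],-11.4)"
```

```text
t 26.23 pos [ 0.5648 -0.0131  0.1671] gap 0.997 rot [ 0.   -0.01  0.03]
(0.5935, 0.34, 0.17) -> [ -3.98 -35.2   -0.31]
time_s: 27.1
position: [0.5929, 0.3401, 0.1663]
orientation: [[0.982, -0.19, 0.0], [-0.19, -0.982, 0.0], [0.0, -0.0, -1.0]]
contact_force: [0.9, 0.9, -0.2]
finger_gap: 0.999
finger_force: 0.0
t 27.1 pos [0.5929 0.3401 0.1663] gap 0.999 rot [-0.   -0.    0.04]
(0.5935, 0.34, 0.055) -> [ 0.06 -0.   11.13]
```

```bash
python3 -m creep '[{"travel":[0,0,5],"rotation":[0,0,0],"jaw":0},{"travel":[0,0,10],"rotation":[0,0,0],"jaw":0},{"travel":[0,0,11.1],"rotation":[0,0,0],"jaw":0},{"travel":[0,0,11.1],"rotation":[0,0,0],"jaw":255},{"travel":[0,0,11.1],"rotation":[0,0,0],"jaw":255},{"travel":[0,0,11.1],"rotation":[0,0,0],"jaw":255},{"travel":[0,0,11.1],"rotation":[0,0,0],"jaw":255}]' 40; python3 -m creep '[{"travel":[0,0,-2],"rotation":[0,0,0],"jaw":255},{"travel":[0,0,-7],"rotation":[0,0,0],"jaw":255},{"travel":[0.2,6,-7],"rotation":[0,0,0],"jaw":255},{"travel":[0.2,12,-7],"rotation":[0,0,0],"jaw":255},{"travel":[0.2,18,-7],"rotation":[0,0,0],"jaw":255},{"travel":[0.2,24,-7],"rotation":[0,0,0],"jaw":255},{"travel":[0.2,30,-7],"rotation":[0,0,0],"jaw":255},{"travel":[0.2,35,-7],"rotation":[0,0,0],"jaw":255}]';python3 -m creep '[{"travel":[0,3,0],"rotation":[0,0,0],"jaw":255},{"travel":[0,3,0],"rotation":[0,0,0],"jaw":255},{"travel":[0,3,0],"rotation":[0,0,0],"jaw":255}]'; python3 -c "
from h import *
plan([(.522,-.0335,.06)],-11.4)"
```

```text
time_s: 27.98
position: [0.5945, 0.3394, 0.0587]
orientation: [[0.982, -0.191, 0.005], [-0.191, -0.982, 0.001], [0.005, -0.002, -1.0]]
contact_force: [0.3, -1.7, 5.2]
finger_gap: 0.562
finger_force: 44.7
time_s: 28.98
position: [0.5262, -0.0062, 0.1256]
orientation: [[0.981, -0.192, -0.0], [-0.192, -0.981, 0.0], [-0.0, -0.0, -1.0]]
contact_force: [0.6, -0.7, -2.9]
finger_gap: 0.554
finger_force: 43.7
time_s: 29.35
position: [0.5213, -0.0335, 0.1254]
orientation: [[0.982, -0.191, -0.0], [-0.191, -0.982, 0.001], [-0.0, -0.001, -1.0]]
contact_force: [-0.3, 0.1, -4.7]
finger_gap: 0.556
finger_force: 44.0
t 29.35 pos [ 0.5213 -0.0335  0.1254] gap 0.556 rot [-0.    0.    0.04]
(0.522, -0.0335, 0.06) -> [ 0.07 -0.01  6.54]
```

```bash
python3 -m creep '[{"travel":[0,0,4],"rotation":[0,0,0],"jaw":255},{"travel":[0,0,5.5],"rotation":[0,0,0],"jaw":255},{"travel":[0,0,6.2],"rotation":[0,0,0],"jaw":255},{"travel":[0,0,6.5],"rotation":[0,0,0],"jaw":255},{"travel":[0,0,6.7],"rotation":[0,0,0],"jaw":255},{"travel":[0,0,6.7],"rotation":[0,0,0],"jaw":255}]'
```

```text
time_s: 30.1
position: [0.5222, -0.0337, 0.0617]
orientation: [[0.982, -0.191, -0.001], [-0.191, -0.982, 0.001], [-0.001, -0.001, -1.0]]
contact_force: [-6.8, 1.7, 9.8]
finger_gap: 0.559
finger_force: 45.3
```

Contact at exactly the expected height; release and fetch yellow.

```bash
python3 -m creep '[{"travel":[0,0,6.4],"rotation":[0,0,0],"jaw":0},{"travel":[0,0,0],"rotation":[0,0,0],"jaw":0}]' >/dev/null 2>&1 & kill %1 2>/dev/null; python3 -c "
from h import *
plan([(.509,.3415,.17)],-11)"
```

```text
t 30.1 pos [ 0.5222 -0.0337  0.0617] gap 0.559 rot [-0.    0.01  0.  ]
(0.509, 0.3415, 0.17) -> [ -8.46 -36.59 -10.79]
```

That last line was a slip: it held a wrong row, which I killed before it ran. The clock is still at 30.10 s, so nothing moved. I'll check again before releasing properly.

```bash
sleep 1; pgrep -af creep; python3 -c "
from h import *
s=sense();print(s['time_s'],s['position'],s['contact_force'])"
```

```text
30.1 [ 0.52216385 -0.03372615  0.06172374] [-6.76525404  1.69873874  9.8347531 ]
```

```bash
python3 -m creep '[{"travel":[0,0,0],"rotation":[0,0,0],"jaw":0},{"travel":[0,0,0],"rotation":[0,0,0],"jaw":0},{"travel":[0,0,0],"rotation":[0,0,0],"jaw":0},{"travel":[0,0,-5],"rotation":[0,0,0],"jaw":0},{"travel":[0,0,-11],"rotation":[0,0,0],"jaw":0},{"travel":[0,0,-11],"rotation":[0,0,0],"jaw":0}]'; python3 -m creep '[{"travel":[-8.5,-36.6,0],"rotation":[0,0,0],"jaw":0},{"travel":[-8.5,-36.6,0],"rotation":[0,0,0],"jaw":0},{"travel":[-8.5,-36.6,0],"rotation":[0,0,0],"jaw":0},{"travel":[-8.5,-36.6,0],"rotation":[0,0,0],"jaw":0},{"travel":[-8.5,-36.6,0],"rotation":[0,0,0],"jaw":0},{"travel":[-8.5,-36.6,0],"rotation":[0,0,0],"jaw":0},{"travel":[-8.5,-36.6,0],"rotation":[0,0,0],"jaw":0},{"travel":[-8.5,-36.6,0],"rotation":[0,0,0],"jaw":0}]'; python3 -c "
from h import *
plan([(.5095,.3415,.055)],-11)"
```

```text
time_s: 30.85
position: [0.5256, -0.0352, 0.1748]
orientation: [[0.981, -0.191, 0.012], [-0.191, -0.982, -0.003], [0.013, 0.001, -1.0]]
contact_force: [0.9, 0.2, 0.2]
finger_gap: 0.996
finger_force: 0.0
time_s: 31.85
position: [0.5076, 0.3411, 0.167]
orientation: [[0.982, -0.191, -0.002], [-0.191, -0.982, -0.001], [-0.001, 0.002, -1.0]]
contact_force: [0.3, -0.3, -0.2]
finger_gap: 1.0
finger_force: 0.0
t 31.85 pos [0.5076 0.3411 0.167 ] gap 1.0 rot [0.01 0.01 0.  ]
(0.5095, 0.3415, 0.055) -> [ 0.19 -0.09 11.2 ]
```

```bash
python3 -m creep '[{"travel":[0.1,0,5],"rotation":[0,0,0],"jaw":0},{"travel":[0.1,0,10],"rotation":[0,0,0],"jaw":0},{"travel":[0.1,0,11.2],"rotation":[0,0,0],"jaw":0},{"travel":[0.1,0,11.2],"rotation":[0,0,0],"jaw":255},{"travel":[0.1,0,11.2],"rotation":[0,0,0],"jaw":255},{"travel":[0.1,0,11.2],"rotation":[0,0,0],"jaw":255},{"travel":[0.1,0,11.2],"rotation":[0,0,0],"jaw":255}]' 40; python3 -m creep '[{"travel":[0,0,-2],"rotation":[0,0,0],"jaw":255},{"travel":[0,0,-7],"rotation":[0,0,0],"jaw":255},{"travel":[0.2,6,-7],"rotation":[0,0,0],"jaw":255},{"travel":[0.8,12,-7],"rotation":[0,0,0],"jaw":255},{"travel":[1.6,18,-7],"rotation":[0,0,0],"jaw":255},{"travel":[1.6,24,-7],"rotation":[0,0,0],"jaw":255},{"travel":[1.6,29.6,-7],"rotation":[0,0,0],"jaw":255},{"travel":[1.6,29.6,-7],"rotation":[0,0,0],"jaw":255}]';python3 -m creep '[{"travel":[0,0,0],"rotation":[0,0,0],"jaw":255},{"travel":[0,0,0],"rotation":[0,0,0],"jaw":255}]'; python3 -c "
from h import *
plan([(.468,.0475,.06)],-11)"
```

```text
time_s: 32.72
position: [0.5111, 0.3413, 0.0592]
orientation: [[0.982, -0.191, 0.004], [-0.191, -0.982, 0.001], [0.004, -0.002, -1.0]]
contact_force: [-0.2, -3.3, 7.5]
finger_gap: 0.555
finger_force: 47.9
time_s: 33.72
position: [0.4672, 0.0449, 0.1265]
orientation: [[0.98, -0.197, -0.0], [-0.197, -0.98, -0.0], [-0.0, 0.0, -1.0]]
contact_force: [-0.2, 0.7, -4.8]
finger_gap: 0.558
finger_force: 44.9
time_s: 33.98
position: [0.4682, 0.0487, 0.1264]
orientation: [[0.982, -0.19, 0.0], [-0.19, -0.982, 0.0], [-0.0, -0.0, -1.0]]
contact_force: [0.5, -0.2, -5.4]
finger_gap: 0.565
finger_force: 44.9
t 33.98 pos [0.4682 0.0487 0.1264] gap 0.565 rot [-0.    0.    0.01]
(0.468, 0.0475, 0.06) -> [-0.    0.13  6.64]
```

```bash
python3 -m creep '[{"travel":[0,0.1,4],"rotation":[0,0,0],"jaw":255},{"travel":[0,0.1,5.5],"rotation":[0,0,0],"jaw":255},{"travel":[0,0.1,6.2],"rotation":[0,0,0],"jaw":255},{"travel":[0,0.1,6.5],"rotation":[0,0,0],"jaw":255},{"travel":[0,0.1,6.6],"rotation":[0,0,0],"jaw":255},{"travel":[0,0.1,6.6],"rotation":[0,0,0],"jaw":255}]'; python3 -c "
from h import *
plan([(.424,.345,.172)],-11)"
```

```text
time_s: 34.72
position: [0.4686, 0.0469, 0.0623]
orientation: [[0.982, -0.191, -0.0], [-0.191, -0.982, 0.001], [-0.0, -0.001, -1.0]]
contact_force: [-6.0, 0.6, 6.7]
finger_gap: 0.563
finger_force: 45.8
t 34.73 pos [0.4686 0.0469 0.0623] gap 0.563 rot [-0.  0. -0.]
(0.424, 0.345, 0.172) -> [-10.08 -28.42 -10.95]
```

```bash
python3 -m creep '[{"travel":[0,0,0],"rotation":[0,0,0],"jaw":0},{"travel":[0,0,0],"rotation":[0,0,0],"jaw":0},{"travel":[0,0,0],"rotation":[0,0,0],"jaw":0},{"travel":[0,0,-5],"rotation":[0,0,0],"jaw":0},{"travel":[0,0,-11],"rotation":[0,0,0],"jaw":0},{"travel":[0,0,-11],"rotation":[0,0,0],"jaw":0}]'; python3 -m creep '[{"travel":[-10.1,-28.4,0],"rotation":[0,0,0],"jaw":0},{"travel":[-10.1,-28.4,0],"rotation":[0,0,0],"jaw":0},{"travel":[-10.1,-28.4,0],"rotation":[0,0,0],"jaw":0},{"travel":[-10.1,-28.4,0],"rotation":[0,0,0],"jaw":0},{"travel":[-10.1,-28.4,0],"rotation":[0,0,0],"jaw":0},{"travel":[-10.1,-28.4,0],"rotation":[0,0,0],"jaw":0},{"travel":[-10.1,-28.4,0],"rotation":[0,0,0],"jaw":0},{"travel":[-10.1,-28.4,0],"rotation":[0,0,0],"jaw":0}]'; python3 -c "
from h import *
plan([(.425,.345,.055)],-11)"
```

```text
time_s: 35.48
position: [0.4721, 0.0461, 0.1764]
orientation: [[0.981, -0.191, 0.013], [-0.191, -0.982, -0.002], [0.013, -0.001, -1.0]]
contact_force: [-0.6, 0.3, 0.3]
finger_gap: 1.0
finger_force: 0.0
time_s: 36.48
position: [0.4234, 0.3434, 0.1697]
orientation: [[0.981, -0.193, -0.001], [-0.193, -0.981, -0.001], [-0.001, 0.001, -1.0]]
contact_force: [-0.6, 0.7, 0.3]
finger_gap: 1.003
finger_force: 0.0
t 36.48 pos [0.4234 0.3434 0.1697] gap 1.003 rot [ 0.    0.   -0.01]
(0.425, 0.345, 0.055) -> [ 0.13 -0.2  11.47]
```

```bash
python3 -m creep '[{"travel":[0.1,-0.1,5],"rotation":[0,0,0],"jaw":0},{"travel":[0.1,-0.1,10],"rotation":[0,0,0],"jaw":0},{"travel":[0.1,-0.1,11.4],"rotation":[0,0,0],"jaw":0},{"travel":[0.1,-0.1,11.4],"rotation":[0,0,0],"jaw":255},{"travel":[0.1,-0.1,11.4],"rotation":[0,0,0],"jaw":255},{"travel":[0.1,-0.1,11.4],"rotation":[0,0,0],"jaw":255},{"travel":[0.1,-0.1,11.4],"rotation":[0,0,0],"jaw":255}]' 40; python3 -m creep '[{"travel":[0,0,-2],"rotation":[0,0,0],"jaw":255},{"travel":[0,0,-7],"rotation":[0,0,0],"jaw":255},{"travel":[4,4,-7],"rotation":[0,0,0],"jaw":255},{"travel":[8,8,-7],"rotation":[0,0,0],"jaw":255},{"travel":[12,12,-7],"rotation":[0,0,0],"jaw":255},{"travel":[16,16,-7],"rotation":[0,0,0],"jaw":255},{"travel":[17,20,-7],"rotation":[0,0,0],"jaw":255},{"travel":[17,21.4,-7],"rotation":[0,0,0],"jaw":255}]';python3 -m creep '[{"travel":[0,0,0],"rotation":[0,0,0],"jaw":255},{"travel":[0,0,0],"rotation":[0,0,0],"jaw":255}]'; python3 -c "
from h import *
plan([(.5497,.103,.06)],-11)"
```

```text
time_s: 37.35
position: [0.4262, 0.3459, 0.0589]
orientation: [[0.982, -0.191, 0.004], [-0.191, -0.982, 0.001], [0.004, -0.002, -1.0]]
contact_force: [-0.8, -2.8, 6.4]
finger_gap: 0.558
finger_force: 46.8
time_s: 38.35
position: [0.5503, 0.1009, 0.1259]
orientation: [[0.981, -0.194, -0.001], [-0.194, -0.981, 0.0], [-0.001, -0.0, -1.0]]
contact_force: [-0.1, 0.3, -3.2]
finger_gap: 0.557
finger_force: 42.1
time_s: 38.6
position: [0.5499, 0.1041, 0.1262]
orientation: [[0.982, -0.19, -0.0], [-0.19, -0.982, 0.001], [-0.0, -0.001, -1.0]]
contact_force: [0.4, 0.5, -2.3]
finger_gap: 0.561
finger_force: 42.1
t 38.6 pos [0.5499 0.1041 0.1262] gap 0.561 rot [-0.  0.  0.]
(0.5497, 0.103, 0.06) -> [0.   0.11 6.62]
```

```bash
python3 -m creep '[{"travel":[0,0.1,4],"rotation":[0,0,0],"jaw":255},{"travel":[0,0.1,5.5],"rotation":[0,0,0],"jaw":255},{"travel":[0,0.1,6.2],"rotation":[0,0,0],"jaw":255},{"travel":[0,0.1,6.5],"rotation":[0,0,0],"jaw":255},{"travel":[0,0.1,6.6],"rotation":[0,0,0],"jaw":255},{"travel":[0,0.1,6.6],"rotation":[0,0,0],"jaw":255}]'; python3 -m creep '[{"travel":[0,0,0],"rotation":[0,0,0],"jaw":0},{"travel":[0,0,0],"rotation":[0,0,0],"jaw":0},{"travel":[0,0,0],"rotation":[0,0,0],"jaw":0},{"travel":[0,0,-5],"rotation":[0,0,0],"jaw":0},{"travel":[0,0,-11],"rotation":[0,0,0],"jaw":0},{"travel":[0,-6,-11],"rotation":[0,0,0],"jaw":0},{"travel":[0,-12,-11],"rotation":[0,0,0],"jaw":0},{"travel":[0,-18,-11],"rotation":[0,0,0],"jaw":0}]';python3 -m creep '[{"travel":[0,-6,0],"rotation":[0,0,0],"jaw":0},{"travel":[0,-7,0],"rotation":[0,0,0],"jaw":0},{"travel":[0,-7,0],"rotation":[0,0,0],"jaw":0}]'; python3 -c "
from h import *
for n in ('top','side'):
    p=cam(n); cv2.imwrite('pics/%s5.png'%n,p['color'][:,:,::-1])
    hsv=cv2.cvtColor(p['color'],cv2.COLOR_RGB2HSV).astype(int)
    w=((hsv[...,1]<30)&(hsv[...,2]>(210 if n=='side' else 150))).astype(np.uint8)
    N,l,s,c=cv2.connectedComponentsWithStats(w)
    for i in range(1,N):
        X=ray(p,c[i],.106)
        if 40<s[i,4]<400 and abs(X[0]-.51)<.1 and abs(X[1]-.035)<.11: print(n,'dot',c[i],s[i],X)
    for m in optics.masks_of(p,'ring_gauge')[:1]: print(n,m['rect'],rectw(p,m['mask'],.062))
"
```

```text
time_s: 39.35
position: [0.5509, 0.1021, 0.0619]
orientation: [[0.981, -0.191, 0.002], [-0.191, -0.982, 0.001], [0.001, -0.001, -1.0]]
contact_force: [-2.0, 0.9, 3.0]
finger_gap: 0.558
finger_force: 42.3
time_s: 40.35
position: [0.5851, 0.2801, 0.1708]
orientation: [[0.981, -0.192, 0.001], [-0.192, -0.981, 0.0], [0.001, -0.0, -1.0]]
contact_force: [0.9, -0.1, 0.4]
finger_gap: 0.999
finger_force: 0.0
time_s: 40.72
position: [0.5978, 0.3475, 0.1698]
orientation: [[0.982, -0.19, -0.001], [-0.19, -0.982, -0.001], [-0.0, 0.001, -1.0]]
contact_force: [-0.1, -0.7, -0.1]
finger_gap: 1.003
finger_force: 0.0
top dot [256.28191489 217.95744681] [249 211  16  15 188] [0.54850155 0.10202656 0.106     ]
top dot [326.01176471 232.62941176] [319 226  15  15 170] [ 0.52069293 -0.03304889  0.106     ]
top dot [283.90659341 260.96153846] [277 254  15  15 182] [0.46648389 0.04726133 0.106     ]
top [438.8, 225.5, 475.4, 255.9] (array([ 0.5070123 , -0.30129559]), (62.94941711425781, 72.32088470458984), 0.19917239248752594)
side dot [343.72580645 188.9516129 ] [338 186  12   7  62] [ 0.52060471 -0.03207903  0.106     ]
side dot [324.61870504 209.5323741 ] [316 202  14  18 139] [0.52418171 0.07018782 0.106     ]
side dot [351.15189873 211.70886076] [345 208  13   8  79] [0.46632482 0.04839624 0.106     ]
side dot [309.06578947 213.86842105] [303 211  13   7  76] [0.54810173 0.10240916 0.106     ]
side [369.9, 155.6, 391.6, 172.9] (array([ 0.50096835, -0.27923203]), (63.24355697631836, 107.8115234375), 17.893415451049805)
```

View pics/side5.png

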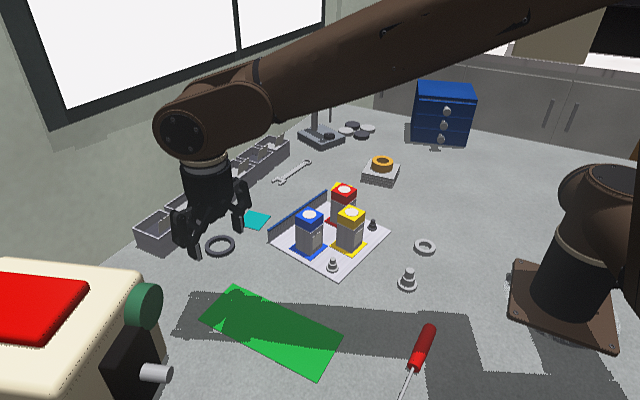

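View pics/top5.png

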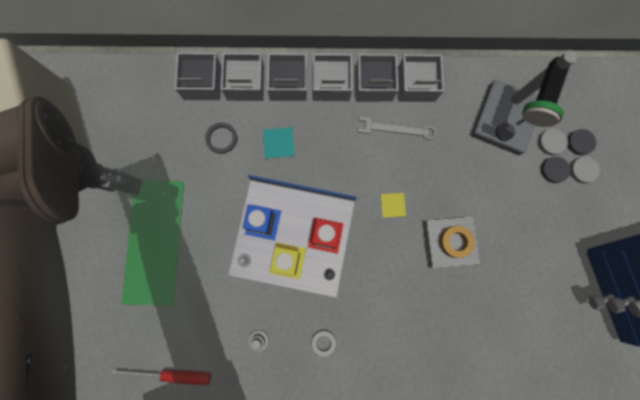

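The tins stand upright on their own pads: blue (257,217), red (326,232), yellow (285,261), each within about 2 mm of its pad's centre. The ring is centred on the pile (458,242) and the robot is clear of everything.

```bash
python3 -c "
from cell import bot
print(bot.hand_in())"
```

```text
the job is handed in; nothing more can be done
None
```

I handed the job in at about 41 s: each tin stands upright about 2 mm from the centre of its own pad, and the ring gauge lies flat on the middle of the pile; the hand-in returned no verdict.

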